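Clamp the brake shoe evenly: four levers crosswise in two passes

ROBOT

A 6-joint arm with a two-finger parallel gripper is mounted at the origin on a cart in front of the work surface, level with it; the furniture and walls round the work are solid. World frame = base frame: x ahead of the robot, y to its left, z up, the work surface at z = 0. Lengths are in m, angles in rad, forces in N, time in s.
With the tool pointing down it reaches from about 0.35 to 0.875 m from the base axis. Payload 4.2 kg.
Tool frame: the origin (TCP) lies at the very end of the fingers, on their centre line; the grasp point (between the pads) lies 19 mm behind it (manip.grip_depth is the distance from the TCP to the grasp point, in m); z points along the fingers, y is the direction in which the jaws open and shut (so a half turn about z gives the same grasp; the last joint's range is limited). The gripper opens to 85 mm and grips with 20 to 120 N. Pads are 22 mm wide; open, the fingers measure 114 mm over their backs; the gripper's body (76 mm by 85 mm) begins 54 mm behind the grasp point. The pads swing forward as they close: fully open they stand 13 mm farther back than shut.
Start: joints at [1.416, 0.385, 0.008, 0, -1.194, -0.259], TCP at [0.251, 0.572, 0.231] pointing down, gripper open.
Joint ranges: [-3.14, 3.14], [-1.21, 2.06], [-1.07, 1.41], [-3.16, 2.05], [-2.99, -0.16], [-3.1, 3.1]. Speed limits (rad/s): [2.79, 2.79, 3.14, 3.14, 3.14, 3.14].

INTERFACE

Orientations are given as [roll, pitch, yaw] about the fixed x, y, z axes, in that order (R = Rz(yaw) Ry(pitch) Rx(roll)).
In Python, from cell import manip gives the robot as it stands.
- The arm moves only by the tool step_arm, never from a script. Its argument "series" is a list of rows, each an object with "linear": the shift along the tool's x, y, z in units of 40 mm (1.0 is 40 mm), a list of three; "twist": the turn, a rotation vector about the tool's x, y, z in units of 10 degrees (1.0 is 10 degrees), a list of three. A call has 1 to 10 rows; each row shifts and turns the commanded pose from where the row before left it, along the tool's axes as they then stand; what a row does not reach is not made up. A row lasts 1/8 s, in which the tool goes at most 62.5 mm and 10.7 degrees, less where a joint would pass 70% of its speed; a pose out of reach is approached as far as the arm can. A call is refused whole if a number of a shift passes 1 or a number of a turn 1, either way. A call with a gripper value outside its range is refused whole. "grip" is the opening, from 0 (shut) to 1 (fully open), set as the call begins (left out, the last holds). The fingers move at their own pace and stop on an object; "newtons" is the grip in N (left out, the last holds). Time passes only in rows, so rows that do not move let the fingers close. It gives the time, the measured TCP pose, the force and the opening at its end, in the units of the state.
- manip.state(): the state, without advancing time (a new reading comes with each control period).
- manip.snapshot(name): name is "scene" or "top" or "wrist"; returns the picture (420x560x3 uint8, red, green, blue); there is no depth.
- manip.camera_params(name): a dict with "fx", "fy", "cx", "cy" (pixels), "world_from_camera" (4x4, takes a point from camera to world coordinates); the wrist camera has in their place "hand_eye" (4x4, takes a point from camera to tool coordinates, whose origin is the TCP and whose axes are the flange's). Camera axes: x right, y up, looking along -z (the intrinsics and any distortion apply to the point x, -y, -z); pixel columns grow to the right and rows downward; lengths in m; the calibration is good to about 2 mm. A picture is of the moment at which its call begins: read the wrist's pose just before it. camera_params takes no time and is no camera call.
- manip.hand_in(): hands the job in, once; it reports no verdict.
The state is a dict: "time": time; "joint_positions": joint angles; "qvel": joint speeds; "tau": joint torques, N m; "eef_pos": TCP position; "eef_rot": TCP orientation; "contact_force": force on the tool from outside, world axes, zero at the start; "torque": the same for the moment, N m; "finger_gap": opening from 0.0 (shut) to 1.0 (fully open).
Only numpy, scipy, OpenCV 4.12 (cv2) and the standard library are available. Lean on these libraries where they do the work, as an engineer would, in place of code of your own. Each camera call takes 0.05 s, during which the arm holds its last target.

TASK

Tighten the four clamp levers of the press evenly so that the brake shoe is not tilted: they turn clockwise seen from above, and need not be gripped, only pushed round by their upright black grips. Go crosswise and in two passes: first bring a lever about half-way (grip above the corner bolt of the base), then the one diagonally opposite, then the other two; then push them fully home against their stops, again two diagonally opposite ones first and then the other two.

Things in the scene. Friction and masses are not known exactly. Their poses are not given: they have to be found in the camera images.
- press: Clamping press fixed on the bench: grey base plate 216x224x10 mm, on it a brake shoe under an H-shaped dark plate (top 54 mm up) on four studs, each with a lever. Origin: centre of the underside; x away from the robot, y left, turned by up to 0.4 rad. Studs at x +-46, y +-50 mm; bolt heads on the base at x +-92, y +-96 mm. A loose oil stone lies on the base's near edge.
- lever_a (a joint): Turn of the lever on the far left stud (seen from the robot), diagonally opposite lever_c. Vertical axis, 0 to 1.31 rad, grows clockwise seen from above (tighter). 0 to 0.12: slack (start); 0.65: half-way, grip above the base's corner bolt; 1.31: fully home on its stop. Stiff, stays where left; about 4 N at the grip moves it.
- grip_a (a point): Top of the upright black grip of lever_a: a round grip 17 mm thick, clear of the steel arm from 76 mm to 119 mm above the bench; this point is on its axis at its top, 119 mm above the bench and 65 mm from the lever's turning axis. x points outward along the lever, z up.
- hub_a (a point): Top of the hub of lever_a, on its vertical turning axis, 77 mm above the bench.
- lever_b (a joint): Turn of the lever on the far right stud (seen from the robot), diagonally opposite lever_d. Vertical axis, 0 to 1.31 rad, grows clockwise seen from above (tighter). 0 to 0.12: slack (start); 0.65: half-way, grip above the base's corner bolt; 1.31: fully home on its stop. Stiff, stays where left; about 4 N at the grip moves it.
- grip_b (a point): Top of the upright black grip of lever_b: a round grip 17 mm thick, clear of the steel arm from 76 mm to 119 mm above the bench; this point is on its axis at its top, 119 mm above the bench and 65 mm from the lever's turning axis. x points outward along the lever, z up.
- hub_b (a point): Top of the hub of lever_b, on its vertical turning axis, 77 mm above the bench.
- lever_c (a joint): Turn of the lever on the near right stud (seen from the robot), diagonally opposite lever_a. Vertical axis, 0 to 1.31 rad, grows clockwise seen from above (tighter). 0 to 0.12: slack (start); 0.65: half-way, grip above the base's corner bolt; 1.31: fully home on its stop. Stiff, stays where left; about 4 N at the grip moves it.
- grip_c (a point): Top of the upright black grip of lever_c: a round grip 17 mm thick, clear of the steel arm from 76 mm to 119 mm above the bench; this point is on its axis at its top, 119 mm above the bench and 65 mm from the lever's turning axis. x points outward along the lever, z up.
- hub_c (a point): Top of the hub of lever_c, on its vertical turning axis, 77 mm above the bench.
- lever_d (a joint): Turn of the lever on the near left stud (seen from the robot), diagonally opposite lever_b. Vertical axis, 0 to 1.31 rad, grows clockwise seen from above (tighter). 0 to 0.12: slack (start); 0.65: half-way, grip above the base's corner bolt; 1.31: fully home on its stop. Stiff, stays where left; about 4 N at the grip moves it.
- grip_d (a point): Top of the upright black grip of lever_d: a round grip 17 mm thick, clear of the steel arm from 76 mm to 119 mm above the bench; this point is on its axis at its top, 119 mm above the bench and 65 mm from the lever's turning axis. x points outward along the lever, z up.
- hub_d (a point): Top of the hub of lever_d, on its vertical turning axis, 77 mm above the bench.

How it is judged:
On the way, in this order (a step that is already met when the one before it is completed fails the run):
1. first pass: two diagonally opposite levers half-way, the other two still slack (((value of joint lever_a between 0.35 and 1 rad and value of joint lever_c between 0.35 and 1 rad and value of joint each of lever_b, lever_d below 0.25 rad) or (value of joint lever_b between 0.35 and 1 rad and value of joint lever_d between 0.35 and 1 rad and value of joint each of lever_a, lever_c below 0.25 rad))), for 0.1 s.
2. first pass complete: all four levers about half-way (value of joint lever_a between 0.35 and 1 rad and value of joint lever_b between 0.35 and 1 rad and value of joint lever_c between 0.35 and 1 rad and value of joint lever_d between 0.35 and 1 rad), for 0.1 s.
3. second pass: two diagonally opposite levers fully home, the other two still about half-way (((value of joint each of lever_a, lever_c above 1.2 rad and value of joint lever_b between 0.35 and 1 rad and value of joint lever_d between 0.35 and 1 rad) or (value of joint each of lever_b, lever_d above 1.2 rad and value of joint lever_a between 0.35 and 1 rad and value of joint lever_c between 0.35 and 1 rad))), for 0.1 s.
At the end, for the whole second after the job is handed in: All four levers fully home (each beyond 1.2 of 1.31 rad) and at rest (value of joint each of lever_a, lever_b, lever_c, lever_d above 1.2 rad and velocity of joint each of lever_a, lever_b, lever_c, lever_d below 0.05 rad/s); the robot touches nothing.
It fails at once if a lever is turned well past half-way (over 1.0 rad) while another has not yet been brought near half-way (under 0.35 rad) (value of joint any of lever_a, lever_b, lever_c, lever_d above 1 rad and value of joint any of lever_a, lever_b, lever_c, lever_d below 0.35 rad).
It also fails if it takes over 72 s, if anything falls off the work surface, if the arm or the gripper's body presses on something with over 40 N, if the wrist force passes 120 N, or if a joint passes its speed limit or range.

## Working session

There is one attempt and no reset: what is moved stays moved. The work goes in short steps, Python scripts to look and compute and a tool call to move; the robot and the scene stay as the last step left them, time stands still between calls to the robot, and variables do not carry over. Pictures are saved under pics/ and viewed, and the job is handed in when it is done.

Besides the shell and the picture viewer there is one more tool, called after ">>>" as name(argument=value, ...), one argument or row to a line, values as JSON. step_arm: Moves the arm, as the interface text tells. Its arguments: {"type":"object","properties":{"series":{"type":"array","items":{"type":"object","properties":{"linear":{"type":"array","items":{"type":"number"}},"twist":{"type":"array","items":{"type":"number"}}}}},"grip":{"type":"number"},"newtons":{"type":"number"}},"required":["series"]}

```bash
mkdir -p pics; ls
python3 - <<'E'
from cell import manip
import cv2,numpy as np
print(manip.state())
for n in("top","scene","wrist"):
    c=manip.camera_params(n);print(n,c)
    cv2.imwrite(f"pics/{n}0.png",manip.snapshot(n)[...,::-1])
E
```

```text
pics
{'time': 0.0, 'joint_positions': array([ 1.41558911e+00,  3.85543680e-01,  6.64567507e-03, -5.16042917e-04,
       -1.19401005e+00, -2.58585922e-01]), 'qvel': array([ 0.00025949, -0.002629  ,  0.00098966, -0.00055872, -0.00060921,
        0.00055347]), 'tau': array([ 3.69885147e-04, -3.92292917e+01,  1.88406819e+01,  4.18634266e+00,
       -4.61142496e-03, -5.58969020e-06]), 'eef_pos': array([0.25105492, 0.57172486, 0.2302346 ]), 'eef_rot': array([ 3.13942849e+00, -7.65074942e-05, -4.13983436e-01]), 'contact_force': array([-0.28071156,  0.54398662, -0.20167765]), 'torque': array([ 0.01103572, -0.00596843, -0.0029363 ]), 'finger_gap': 0.997097367412821}
top {'fx': 447.8157804020632, 'fy': 447.8157804020632, 'cx': 273.34801168623187, 'cy': 212.0888577966058, 'world_from_camera': array([[ 0.02071283,  0.99690729, -0.07580792,  0.5112532 ],
       [-0.99969909,  0.02164807,  0.01153606,  0.0657475 ],
       [ 0.01314147,  0.07554616,  0.9970557 ,  1.06521833],
       [ 0.        ,  0.        ,  0.        ,  1.        ]])}
scene {'fx': 482.59637386964755, 'fy': 482.59637386964755, 'cx': 290.1888196795716, 'cy': 209.33344106305555, 'world_from_camera': array([[ 0.49612579,  0.61166809, -0.61621534,  0.02550387],
       [-0.86798791,  0.33194789, -0.36933397, -0.27230537],
       [-0.02135842,  0.71810358,  0.69560842,  0.72396669],
       [ 0.        ,  0.        ,  0.        ,  1.        ]])}
wrist {'fx': 309.5587312358864, 'fy': 309.5587312358864, 'cx': 273.65430169054287, 'cy': 211.80201411297566, 'hand_eye': array([[-2.37409822e-04,  9.48485473e-01,  3.16820534e-01,
         8.12554325e-02],
       [ 9.99999965e-01,  1.87405476e-04,  1.88303585e-04,
        -2.93762469e-04],
       [ 1.19229312e-04,  3.16820568e-01, -9.48485484e-01,
        -1.42015520e-01],
       [ 0.00000000e+00,  0.00000000e+00,  0.00000000e+00,
         1.00000000e+00]])}
```

View pics/top0.png

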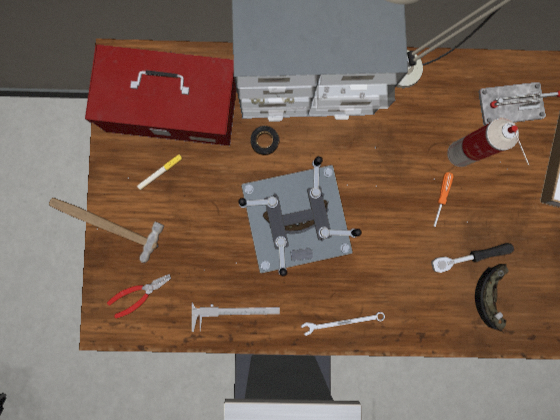

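View pics/scene0.png

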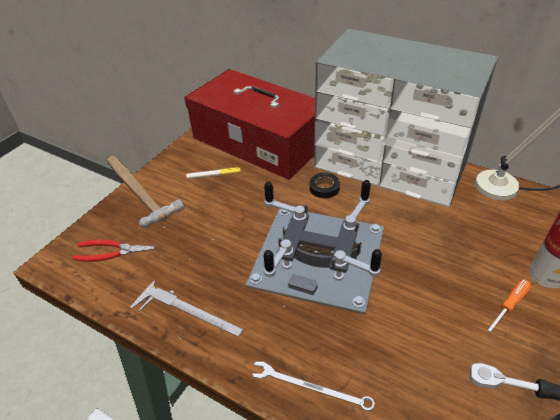

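Run:
```python
import cv2
a=cv2.imread("pics/top0.png")[140:290,220:380]
cv2.imwrite("pics/top0z.png",cv2.resize(a,None,fx=4,fy=4,interpolation=cv2.INTER_CUBIC))
a=cv2.imread("pics/scene0.png")[170:315,240:400]
cv2.imwrite("pics/scene0z.png",cv2.resize(a,None,fx=4,fy=4,interpolation=cv2.INTER_CUBIC))
```

```text
(no output)
```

View pics/top0z.png

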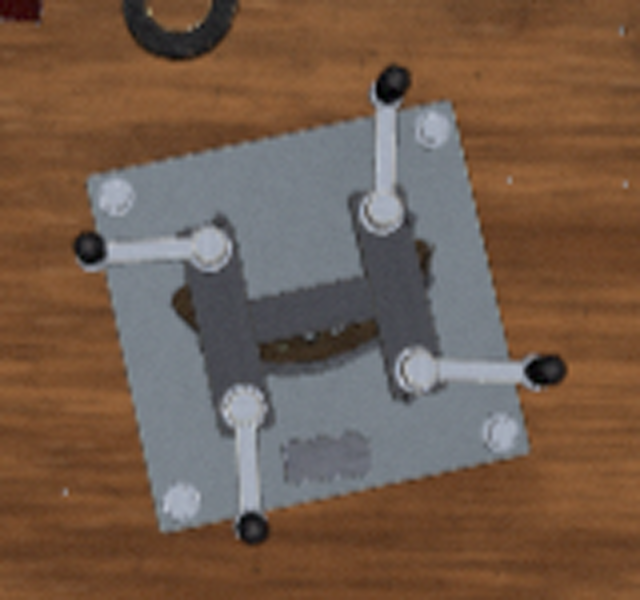

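View pics/scene0z.png

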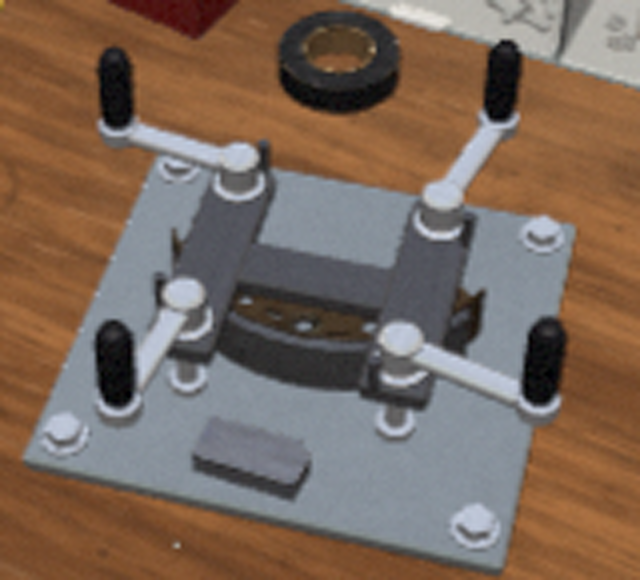

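```bash
cat > h.py <<'E'
import numpy as np
from cell import manip
from scipy.optimize import least_squares
S={'a':(.046,.05),'b':(.046,-.05),'c':(-.046,-.05),'d':(-.046,.05)}
def ray(cam,uv,z):
    c=manip.camera_params(cam);T=c["world_from_camera"]
    d=T[:3,:3]@np.array([(uv[0]-c["cx"])/c["fx"],-(uv[1]-c["cy"])/c["fy"],-1])
    o=T[:3,3];return (o+d*(z-o[2])/d[2])[:2]
def zt(p,o): return (p[0]/4+o[0]-.375,p[1]/4+o[1]-.375)
E
python3 - <<'E'
from h import *
T=dict(hub=dict(a=(210,246),b=(382,211),c=(418,369),d=(244,405)),bolt=dict(a=(116,197),b=(434,129),c=(503,432),d=(181,502)),grip=dict(a=(89,247),b=(394,81),c=(547,369),d=(252,530)))
C=dict(hub=dict(a=(240,157),b=(444,195),c=(401,338),d=(184,294)),bolt=dict(a=(180,166),b=(543,233),c=(475,525),d=(65,433)),grip=dict(a=(116,53),b=(505,46),c=(547,325),d=(114,327)))
Z=dict(hub=.077,bolt=.016,grip=.119)
P={}
for n,D,o in(("top",T,(220,140)),("scene",C,(240,170))):
    for k in D:
        for l in D[k]: P[n,k,l]=ray(n,zt(D[k][l],o),Z[k])
def xf(v,p):
    c,s=np.cos(v[2]),np.sin(v[2]);return np.array([v[0]+c*p[0]-s*p[1],v[1]+s*p[0]+c*p[1]])
B={k:np.sign(v)*np.array([.092,.096]) for k,v in S.items()}
for cams in(("top",),("scene",),("top","scene")):
  for ks in (("hub",),("hub","bolt")):
    f=lambda v:np.concatenate([xf(v,S[l] if k=="hub" else B[l])-P[n,k,l] for (n,k,l) in P if n in cams and k in ks])
    r=least_squares(f,[.5,0,.2]);print(cams,ks,r.x.round(4),(np.abs(f(r.x)).max()*1e3).round(1))
v=r.x
for n in("top","scene"):
  for l in S:
    h=xf(v,S[l]);g=P[n,"grip",l];d=g-h;print(n,l,"hub",h.round(4),"grip",g.round(4),"len",np.hypot(*d).round(4),"ang rel",(np.degrees(np.arctan2(d[1],d[0])-v[2])).round(1))
E
```

```text
('top',) ('hub',) [ 5.778e-01 -5.000e-04  2.285e-01] 1.6
('top',) ('hub', 'bolt') [ 0.5779 -0.0011  0.2327] 1.9
('scene',) ('hub',) [ 0.5753 -0.0029  0.2315] 0.7
('scene',) ('hub', 'bolt') [ 0.5757 -0.0028  0.2343] 1.0
('top', 'scene') ('hub',) [ 0.5766 -0.0017  0.23  ] 2.8
('top', 'scene') ('hub', 'bolt') [ 0.5768 -0.0019  0.2335] 2.7
top a hub [0.61   0.0573] grip [0.6045 0.122 ] len 0.0649 ang rel 81.4
top b hub [ 0.6331 -0.0399] grip [ 0.6974 -0.0387] len 0.0642 ang rel -12.3
top c hub [ 0.5436 -0.0612] grip [ 0.545  -0.1218] len 0.0606 ang rel -102.1
top d hub [0.5205 0.0361] grip [0.4573 0.0327] len 0.0633 ang rel -190.4
scene a hub [0.61   0.0573] grip [0.6049 0.1213] len 0.0641 ang rel 81.2
scene b hub [ 0.6331 -0.0399] grip [ 0.6975 -0.0397] len 0.0644 ang rel -13.2
scene c hub [ 0.5436 -0.0612] grip [ 0.5438 -0.1247] len 0.0635 ang rel -103.2
scene d hub [0.5205 0.0361] grip [0.4571 0.0314] len 0.0635 ang rel -189.2
```

```bash
cat >> h.py <<'E'
from scipy.spatial.transform import Rotation as Ro
V=np.array([.5768,-.0019,.2335])
base=dict(a=np.pi/4,b=-np.pi/4,c=-3*np.pi/4,d=3*np.pi/4)
def hub(l):
    c,s=np.cos(V[2]),np.sin(V[2]);p=S[l];return np.array([V[0]+c*p[0]-s*p[1],V[1]+s*p[0]+c*p[1]])
def al(l,th): return V[2]+base[l]+.65-th
def grip(l,th):
    A=al(l,th);return hub(l)+.065*np.array([np.cos(A),np.sin(A)])
OFF=dict(a=.023,c=.023,b=.0195,d=.0195)
def tcp(l,th,psi,gap=0):
    # face normal: tool axis nearest to the push direction
    t=al(l,th)-np.pi/2
    k=np.round((t-psi)/(np.pi/2)); n=psi+k*np.pi/2
    return grip(l,th)-(OFF[l]+gap)*np.array([np.cos(n),np.sin(n)])
def plan(wps):
    s=manip.state();p=np.array(s["eef_pos"]);R=Ro.from_euler("xyz",s["eef_rot"])
    print("t",round(s["time"],2),"pos",p.round(4),"rot",np.round(s["eef_rot"],3))
    rows=[]
    for x,y,z,yaw,n in wps:
        R1=Ro.from_euler("xyz",[np.pi,0,yaw]);p0,R0=p,R;dv=(R0.inv()*R1).as_rotvec()
        for i in range(1,n+1):
            pn=p0+(np.array([x,y,z])-p0)*i/n;Rn=R0*Ro.from_rotvec(dv*i/n)
            rows.append(((R.inv().apply(pn-p)/.04).round(2),((R.inv()*Rn).as_rotvec()/np.radians(10)).round(2)));p,R=pn,Rn
    for i,(a,b) in enumerate(rows):
        if i%10==0:print("--")
        print('{"linear":%s,"twist":%s}'%((a+0).tolist(),(b+0).tolist()),"!!" if abs(np.r_[a,b]).max()>1 else "")
E
python3 - <<'E'
from h import *
for uv in((330,178),(470,200)): print("cabinet",ray("scene",uv,0))
psi=-1.823
q=tcp('a',.02,psi,.012);print(q,grip('a',.02))
plan([(*q,.16,psi,15),(*q,.088,psi,2)])
E
```

```text
cabinet [0.80076886 0.08290233]
cabinet [ 0.87881555 -0.21735357]
[0.57101825 0.13092249] [0.60491102 0.12218864]
t 0.15 pos [0.2511 0.5719 0.2305] rot [ 3.14  -0.    -0.414]
--
{"linear":[0.78, 0.46, 0.12],"twist":[0.0, 0.0, 0.54]} 
{"linear":[0.82, 0.38, 0.12],"twist":[0.0, 0.0, 0.54]} 
{"linear":[0.86, 0.3, 0.12],"twist":[0.0, 0.0, 0.54]} 
{"linear":[0.88, 0.22, 0.12],"twist":[0.0, 0.0, 0.54]} 
{"linear":[0.9, 0.14, 0.12],"twist":[0.0, 0.0, 0.54]} 
{"linear":[0.91, 0.05, 0.12],"twist":[0.0, 0.0, 0.54]} 
{"linear":[0.91, -0.03, 0.12],"twist":[0.0, 0.0, 0.54]} 
{"linear":[0.9, -0.12, 0.12],"twist":[0.0, 0.0, 0.54]} 
{"linear":[0.89, -0.2, 0.12],"twist":[0.0, 0.0, 0.54]} 
{"linear":[0.86, -0.28, 0.12],"twist":[0.0, 0.0, 0.54]} 
--
{"linear":[0.83, -0.36, 0.12],"twist":[0.0, 0.0, 0.54]} 
{"linear":[0.79, -0.44, 0.12],"twist":[0.0, 0.0, 0.54]} 
{"linear":[0.75, -0.51, 0.12],"twist":[0.0, 0.0, 0.54]} 
{"linear":[0.7, -0.58, 0.12],"twist":[0.0, 0.0, 0.54]} 
{"linear":[0.64, -0.64, 0.12],"twist":[0.0, 0.0, 0.54]} 
{"linear":[0.0, 0.0, 0.9],"twist":[0.0, 0.0, 0.0]} 
{"linear":[0.0, 0.0, 0.9],"twist":[0.0, 0.0, 0.0]}
```

>>> step_arm(
  grip=0,
  newtons=30,
  series=[
    {"linear":[0.78,0.46,0.12],"twist":[0,0,0.54]},
    {"linear":[0.82,0.38,0.12],"twist":[0,0,0.54]},
    {"linear":[0.86,0.3,0.12],"twist":[0,0,0.54]},
    {"linear":[0.88,0.22,0.12],"twist":[0,0,0.54]},
    {"linear":[0.9,0.14,0.12],"twist":[0,0,0.54]},
    {"linear":[0.91,0.05,0.12],"twist":[0,0,0.54]},
    {"linear":[0.91,-0.03,0.12],"twist":[0,0,0.54]},
    {"linear":[0.9,-0.12,0.12],"twist":[0,0,0.54]},
    {"linear":[0.89,-0.2,0.12],"twist":[0,0,0.54]},
    {"linear":[0.86,-0.28,0.12],"twist":[0,0,0.54]},
  ],
)

```text
time: 1.4
eef_pos: [0.465, 0.2769, 0.1829]
eef_rot: [3.141, -0.0, -1.359]
contact_force: [0.2, 0.1, 0.5]
finger_gap: -0.003
```

>>> step_arm(
  series=[
    {"linear":[0.83,-0.36,0.12],"twist":[0,0,0.54]},
    {"linear":[0.79,-0.44,0.12],"twist":[0,0,0.54]},
    {"linear":[0.75,-0.51,0.12],"twist":[0,0,0.54]},
    {"linear":[0.7,-0.58,0.12],"twist":[0,0,0.54]},
    {"linear":[0.64,-0.64,0.12],"twist":[0,0,0.54]},
    {"linear":[0,0,0],"twist":[0,0,0]},
  ],
)

```text
time: 2.15
eef_pos: [0.5709, 0.1291, 0.1582]
eef_rot: [3.14, -0.001, -1.831]
contact_force: [0.2, 0.2, 0.5]
finger_gap: -0.002
```

Run:
```python
from h import *
import cv2
print(manip.state()["contact_force"],manip.state()["joint_positions"].round(2))
a=manip.snapshot("top")[...,::-1][120:300,200:400];cv2.imwrite("pics/t1.png",cv2.resize(a,None,fx=3,fy=3))
a=manip.snapshot("scene")[...,::-1][100:340,200:440];cv2.imwrite("pics/s1.png",cv2.resize(a,None,fx=2.4,fy=2.4))
psi=-1.823
q=tcp('a',.02,psi,.012)
plan([(*q,.16,psi,1),(*q,.088,psi,2)]+[(*tcp('a',t,psi),.088,psi,1) for t in(.05,.2,.35,.5,.65)])
```

```text
[0.22363483 0.17685433 0.47709763] [ 0.5   0.38 -0.19 -0.   -1.   -0.76]
t 2.25 pos [0.5703 0.1308 0.1589] rot [ 3.141 -0.    -1.828]
--
{"linear":[-0.01, -0.02, -0.03],"twist":[0.0, 0.0, -0.03]} 
{"linear":[0.0, 0.0, 0.9],"twist":[0.0, 0.0, 0.0]} 
{"linear":[0.0, 0.0, 0.9],"twist":[0.0, 0.0, 0.0]} 
{"linear":[-0.02, -0.35, 0.0],"twist":[0.0, 0.0, 0.0]} 
{"linear":[-0.05, -0.24, 0.0],"twist":[0.0, 0.0, 0.0]} 
{"linear":[-0.02, -0.24, 0.0],"twist":[0.0, 0.0, 0.0]} 
{"linear":[0.02, -0.24, 0.0],"twist":[0.0, 0.0, 0.0]} 
{"linear":[0.05, -0.24, 0.0],"twist":[0.0, 0.0, 0.0]}
```

View pics/s1.png

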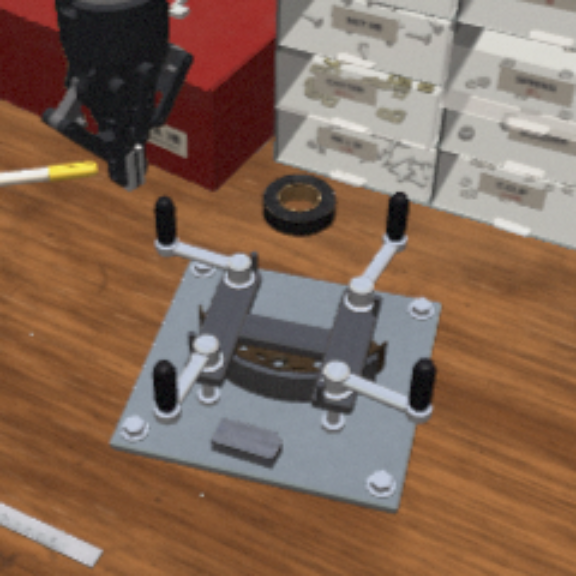

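View pics/t1.png

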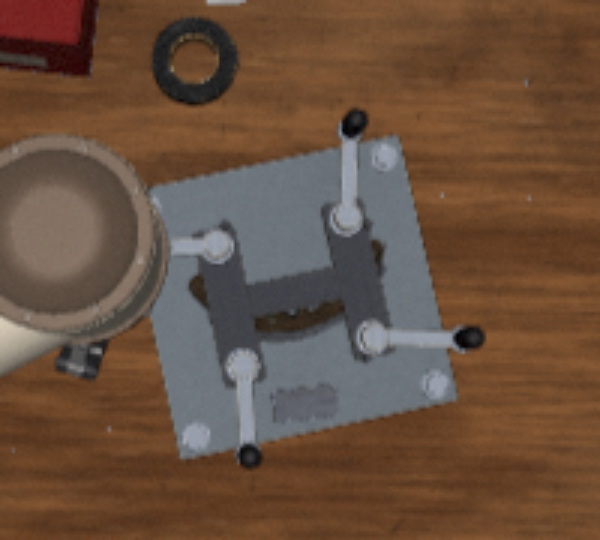

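>>> step_arm(
  series=[
    {"linear":[0,0,0.85],"twist":[0,0,-0.03]},
    {"linear":[0,0,0.85],"twist":[0,0,0]},
    {"linear":[-0.02,-0.35,0],"twist":[0,0,0]},
    {"linear":[-0.05,-0.24,0],"twist":[0,0,0]},
    {"linear":[-0.02,-0.24,0],"twist":[0,0,0]},
    {"linear":[0.02,-0.24,0],"twist":[0,0,0]},
    {"linear":[0.05,-0.24,0],"twist":[0,0,0]},
    {"linear":[0,0,0],"twist":[0,0,0]},
  ],
)

```text
time: 3.25
eef_pos: [0.6231, 0.1196, 0.0929]
eef_rot: [-3.139, 0.002, -1.822]
contact_force: [-0.2, 1.5, -0.8]
finger_gap: -0.003
```

Run:
```python
from h import *
import cv2
print(manip.state()["contact_force"],tcp('a',.65,-1.823))
a=manip.snapshot("scene")[...,::-1][100:340,200:440];cv2.imwrite("pics/s2.png",cv2.resize(a,None,fx=2.4,fy=2.4))
psi=-1.823
q=tcp('a',.5,psi,.02);r=tcp('c',.02,psi,.014)
plan([(*q,.092,psi,1),(*q,.16,psi,2),(*r,.16,psi,7),(*r,.092,psi,2)]+[(*tcp('c',t,psi),.092,psi,1) for t in(.05,.2,.35,.5,.65)])
```

```text
[-0.18577063  1.47128508 -0.76208654] [0.62178988 0.11847568]
t 3.3 pos [0.623  0.1194 0.0929] rot [-3.139e+00  2.000e-03 -1.822e+00]
--
{"linear":[-0.03, 0.76, 0.02],"twist":[-0.02, 0.01, 0.01]} 
{"linear":[0.0, 0.0, -0.85],"twist":[0.0, 0.0, 0.0]} 
{"linear":[0.0, 0.0, -0.85],"twist":[0.0, 0.0, 0.0]} 
{"linear":[0.92, -0.2, 0.0],"twist":[0.0, 0.0, 0.0]} 
{"linear":[0.92, -0.2, 0.0],"twist":[0.0, 0.0, 0.0]} 
{"linear":[0.92, -0.2, 0.0],"twist":[0.0, 0.0, 0.0]} 
{"linear":[0.92, -0.2, 0.0],"twist":[0.0, 0.0, 0.0]} 
{"linear":[0.92, -0.2, 0.0],"twist":[0.0, 0.0, 0.0]} 
{"linear":[0.92, -0.2, 0.0],"twist":[0.0, 0.0, 0.0]} 
{"linear":[0.92, -0.2, 0.0],"twist":[0.0, 0.0, 0.0]} 
--
{"linear":[0.0, 0.0, 0.85],"twist":[0.0, 0.0, 0.0]} 
{"linear":[0.0, 0.0, 0.85],"twist":[0.0, 0.0, 0.0]} 
{"linear":[0.02, 0.4, 0.0],"twist":[0.0, 0.0, 0.0]} 
{"linear":[0.05, 0.24, 0.0],"twist":[0.0, 0.0, 0.0]} 
{"linear":[0.02, 0.24, 0.0],"twist":[0.0, 0.0, 0.0]} 
{"linear":[-0.02, 0.24, 0.0],"twist":[0.0, 0.0, 0.0]} 
{"linear":[-0.05, 0.24, 0.0],"twist":[0.0, 0.0, 0.0]}
```

View pics/s2.png

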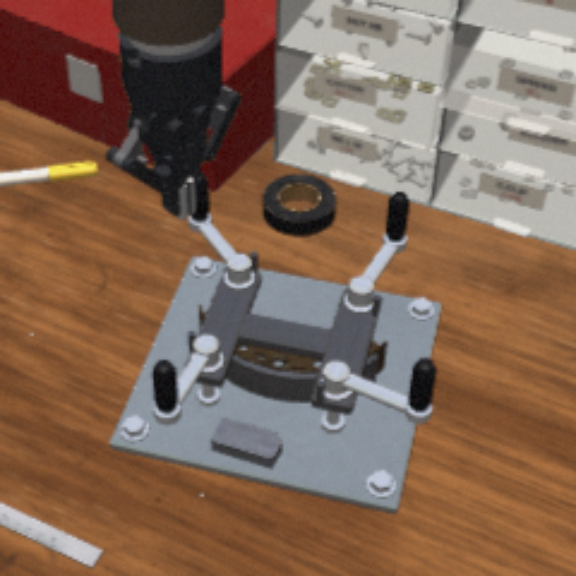

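>>> step_arm(
  series=[
    {"linear":[-0.03,0.76,0],"twist":[-0.02,0.01,0]},
    {"linear":[0,0,-0.85],"twist":[0,0,0]},
    {"linear":[0,0,-0.85],"twist":[0,0,0]},
    {"linear":[0.92,-0.2,0],"twist":[0,0,0]},
    {"linear":[0.92,-0.2,0],"twist":[0,0,0]},
    {"linear":[0.92,-0.2,0],"twist":[0,0,0]},
    {"linear":[0.92,-0.2,0],"twist":[0,0,0]},
    {"linear":[0.92,-0.2,0],"twist":[0,0,0]},
    {"linear":[0.92,-0.2,0],"twist":[0,0,0]},
    {"linear":[0.92,-0.2,0],"twist":[0,0,0]},
  ],
)

```text
time: 4.55
eef_pos: [0.5836, -0.1375, 0.1614]
eef_rot: [-3.141, -0.002, -1.822]
contact_force: [1.3, -0.9, 0.3]
finger_gap: -0.003
```

Run:
```python
from h import *
import cv2
s=manip.snapshot("scene")[...,::-1][170:315,240:400];cv2.imwrite("pics/s3.png",cv2.resize(s,None,fx=4,fy=4))
s=manip.snapshot("top")[...,::-1][140:290,220:380];cv2.imwrite("pics/t3.png",cv2.resize(s,None,fx=4,fy=4))
psi=-1.823
r=tcp('c',.02,psi,.014)
plan([(*r,.16,psi,1),(*r,.092,psi,2)]+[(*tcp('c',t,psi),.092,psi,1) for t in(.05,.2,.35,.5,.65)])
```

```text
t 4.65 pos [ 0.5831 -0.1392  0.161 ] rot [ 3.141e+00 -2.000e-03 -1.826e+00]
--
{"linear":[-0.1, -0.01, 0.03],"twist":[0.0, -0.01, -0.02]} 
{"linear":[0.0, 0.0, 0.85],"twist":[0.0, 0.0, 0.0]} 
{"linear":[0.0, 0.0, 0.85],"twist":[0.0, 0.0, 0.0]} 
{"linear":[0.02, 0.4, 0.0],"twist":[0.0, 0.0, 0.0]} 
{"linear":[0.05, 0.24, 0.0],"twist":[0.0, 0.0, 0.0]} 
{"linear":[0.02, 0.24, 0.0],"twist":[0.0, 0.0, 0.0]} 
{"linear":[-0.02, 0.24, 0.0],"twist":[0.0, 0.0, 0.0]} 
{"linear":[-0.05, 0.24, 0.0],"twist":[0.0, 0.0, 0.0]}
```

View pics/s3.png

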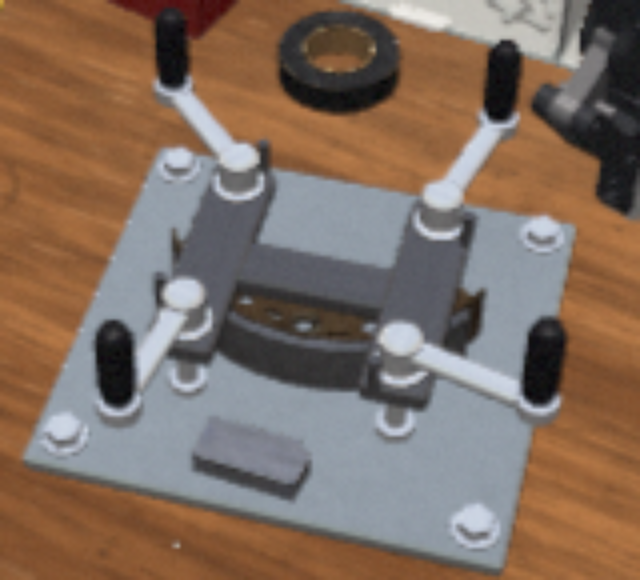

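View pics/t3.png

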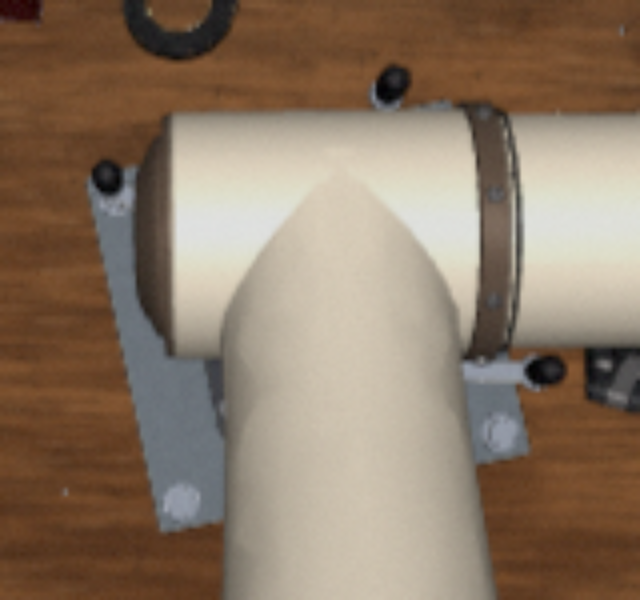

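>>> step_arm(
  series=[
    {"linear":[-0.1,0,0.85],"twist":[0,0,-0.02]},
    {"linear":[0,0,0.85],"twist":[0,0,0]},
    {"linear":[0.02,0.4,0],"twist":[0,0,0]},
    {"linear":[0.05,0.24,0],"twist":[0,0,0]},
    {"linear":[0.02,0.24,0],"twist":[0,0,0]},
    {"linear":[-0.02,0.24,0],"twist":[0,0,0]},
    {"linear":[-0.05,0.24,0],"twist":[0,0,0]},
    {"linear":[0,0,0],"twist":[0,0,0]},
  ],
)

```text
time: 5.65
eef_pos: [0.5316, -0.1195, 0.0936]
eef_rot: [-3.141, -0.001, -1.818]
contact_force: [1.9, -0.7, 1.0]
finger_gap: -0.002
```

```bash
cat >> h.py <<'E'
def meas(l,cam,uv):
    g=ray(cam,uv,.119)-hub(l);A=np.arctan2(g[1],g[0]);return round((al(l,0)-A+np.pi)%(2*np.pi)-np.pi,3),round(float(np.hypot(*g)),4)
E
python3 - <<'E'
from h import *
print(meas('a','scene',zt((172,17),(240,170))),meas('a','top',zt((108,176),(220,140))))
import cv2
print(manip.state()["contact_force"],tcp('c',.65,-1.823))
psi=-1.823
q=tcp('c',.55,psi,.02);r=tcp('b',.0,psi,.014)
plan([(*q,.092,psi,1),(*q,.16,psi,2),(*r,.16,psi,5),(*r,.092,psi,2)]+[(*tcp('b',t,psi),.092,psi,1) for t in(.05,.2,.35,.5,.65)])
s=manip.snapshot("scene")[...,::-1][170:315,240:400];cv2.imwrite("pics/s4.png",cv2.resize(s,None,fx=4,fy=4))
E
```

```text
(np.float64(0.617), 0.062) (np.float64(0.63), 0.0644)
[ 1.88526862 -0.69232693  1.04236612] [ 0.53181012 -0.12227568]
t 5.65 pos [ 0.5316 -0.1195  0.0936] rot [-3.141e+00 -1.000e-03 -1.818e+00]
--
{"linear":[0.11, -0.68, 0.04],"twist":[0.0, -0.01, 0.03]} 
{"linear":[0.0, 0.0, -0.85],"twist":[0.0, 0.0, 0.0]} 
{"linear":[0.0, 0.0, -0.85],"twist":[0.0, 0.0, 0.0]} 
{"linear":[-0.81, -0.56, 0.0],"twist":[0.0, 0.0, 0.0]} 
{"linear":[-0.81, -0.56, 0.0],"twist":[0.0, 0.0, 0.0]} 
{"linear":[-0.81, -0.56, 0.0],"twist":[0.0, 0.0, 0.0]} 
{"linear":[-0.81, -0.56, 0.0],"twist":[0.0, 0.0, 0.0]} 
{"linear":[-0.81, -0.56, 0.0],"twist":[0.0, 0.0, 0.0]} 
{"linear":[0.0, 0.0, 0.85],"twist":[0.0, 0.0, 0.0]} 
{"linear":[0.0, 0.0, 0.85],"twist":[0.0, 0.0, 0.0]} 
--
{"linear":[0.43, -0.03, 0.0],"twist":[0.0, 0.0, 0.0]} 
{"linear":[0.24, -0.05, 0.0],"twist":[0.0, 0.0, 0.0]} 
{"linear":[0.24, -0.02, 0.0],"twist":[0.0, 0.0, 0.0]} 
{"linear":[0.24, 0.02, 0.0],"twist":[0.0, 0.0, 0.0]} 
{"linear":[0.24, 0.05, 0.0],"twist":[0.0, 0.0, 0.0]}
```

View pics/s4.png

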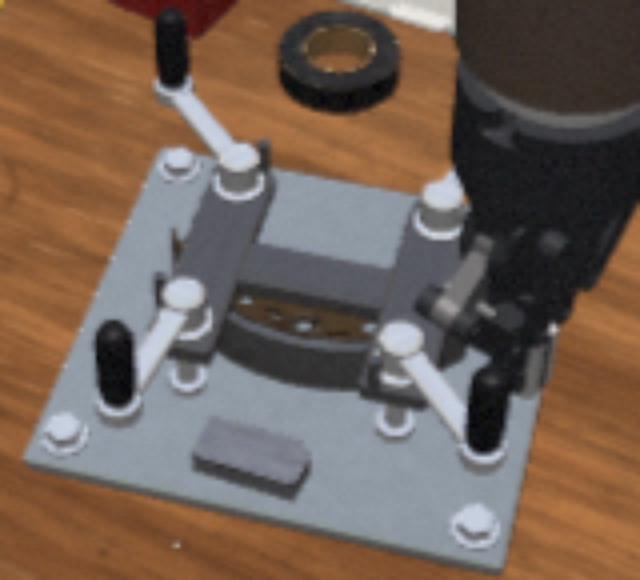

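>>> step_arm(
  series=[
    {"linear":[0.11,-0.68,0],"twist":[0,0,0.03]},
    {"linear":[0,0,-0.85],"twist":[0,0,0]},
    {"linear":[0,0,-0.85],"twist":[0,0,0]},
    {"linear":[-0.81,-0.56,0],"twist":[0,0,0]},
    {"linear":[-0.81,-0.56,0],"twist":[0,0,0]},
    {"linear":[-0.81,-0.56,0],"twist":[0,0,0]},
    {"linear":[-0.81,-0.56,0],"twist":[0,0,0]},
    {"linear":[-0.81,-0.56,0],"twist":[0,0,0]},
    {"linear":[0,0,0],"twist":[0,0,0]},
  ],
)

```text
time: 6.82
eef_pos: [0.706, 0.0006, 0.1578]
eef_rot: [3.136, -0.002, -1.822]
contact_force: [0.6, -0.2, 0.1]
finger_gap: -0.0
```

Run:
```python
from h import *
import cv2
psi=-1.823
r=tcp('b',.0,psi,.014);print(r)
plan([(*r,.16,psi,1),(*r,.092,psi,2)]+[(*tcp('b',t,psi),.092,psi,1) for t in(.05,.2,.35,.5,.65)])
s=manip.snapshot("scene")[...,::-1][130:325,240:440];cv2.imwrite("pics/s5.png",cv2.resize(s,None,fx=3,fy=3))
```

```text
[ 0.70616789 -0.00109284]
t 6.83 pos [7.060e-01 6.000e-04 1.578e-01] rot [ 3.136e+00 -2.000e-03 -1.822e+00]
--
{"linear":[0.04, -0.01, -0.05],"twist":[0.03, -0.01, 0.01]} 
{"linear":[0.0, 0.0, 0.85],"twist":[0.0, 0.0, 0.0]} 
{"linear":[0.0, 0.0, 0.85],"twist":[0.0, 0.0, 0.0]} 
{"linear":[0.43, -0.03, 0.0],"twist":[0.0, 0.0, 0.0]} 
{"linear":[0.24, -0.05, 0.0],"twist":[0.0, 0.0, 0.0]} 
{"linear":[0.24, -0.02, 0.0],"twist":[0.0, 0.0, 0.0]} 
{"linear":[0.24, 0.02, 0.0],"twist":[0.0, 0.0, 0.0]} 
{"linear":[0.24, 0.05, 0.0],"twist":[0.0, 0.0, 0.0]}
```

View pics/s5.png

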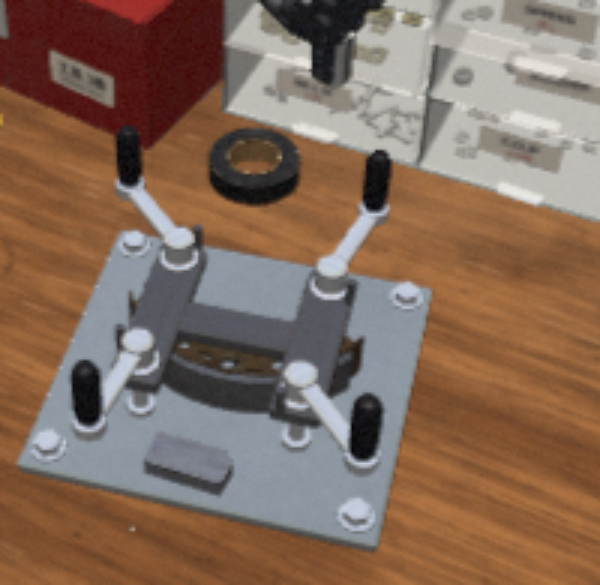

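>>> step_arm(
  series=[
    {"linear":[0,0,0.8],"twist":[0.03,0,0]},
    {"linear":[0,0,0.85],"twist":[0,0,0]},
    {"linear":[0.43,-0.03,0],"twist":[0,0,0]},
    {"linear":[0.26,-0.05,0],"twist":[0,0,0]},
    {"linear":[0.25,-0.02,0],"twist":[0,0,0]},
    {"linear":[0.25,0.02,0],"twist":[0,0,0]},
    {"linear":[0.24,0.05,0],"twist":[0,0,0]},
    {"linear":[0,0,0],"twist":[0,0,0]},
  ],
)

```text
time: 7.88
eef_pos: [0.6923, -0.0587, 0.0945]
eef_rot: [-3.138, -0.002, -1.825]
contact_force: [1.1, 1.2, 0.6]
finger_gap: 0.001
```

Run:
```python
from h import *
import cv2
print(meas('c','scene',(240+367/3-.3,130+398/3-.3)))
psi=-1.823
print(tcp('b',.65,psi),manip.state()["contact_force"])
q=tcp('b',.55,psi,.02);r=tcp('d',.0,psi,.014);print(r)
plan([(*q,.092,psi,1),(*q,.16,psi,2),(*r,.16,psi,7),(*r,.092,psi,2)]+[(*tcp('d',t,psi),.092,psi,1) for t in(.05,.2,.35,.5,.65)])
s=manip.snapshot("scene")[...,::-1][130:325,240:440];cv2.imwrite("pics/s6.png",cv2.resize(s,None,fx=3,fy=3))
```

```text
(np.float64(0.666), 0.0625)
[ 0.69333638 -0.05509614] [1.14750756 1.15536504 0.64807047]
[ 0.44743211 -0.00270716]
t 7.88 pos [ 0.6923 -0.0587  0.0945] rot [-3.138e+00 -2.000e-03 -1.825e+00]
--
{"linear":[-0.75, -0.04, 0.06],"twist":[-0.02, -0.01, -0.01]} 
{"linear":[0.0, 0.0, -0.85],"twist":[0.0, 0.0, 0.0]} 
{"linear":[0.0, 0.0, -0.85],"twist":[0.0, 0.0, 0.0]} 
{"linear":[0.13, 0.9, 0.0],"twist":[0.0, 0.0, 0.0]} 
{"linear":[0.13, 0.9, 0.0],"twist":[0.0, 0.0, 0.0]} 
{"linear":[0.13, 0.9, 0.0],"twist":[0.0, 0.0, 0.0]} 
{"linear":[0.13, 0.9, 0.0],"twist":[0.0, 0.0, 0.0]} 
{"linear":[0.13, 0.9, 0.0],"twist":[0.0, 0.0, 0.0]} 
{"linear":[0.13, 0.9, 0.0],"twist":[0.0, 0.0, 0.0]} 
{"linear":[0.13, 0.9, 0.0],"twist":[0.0, 0.0, 0.0]} 
--
{"linear":[0.0, 0.0, 0.85],"twist":[0.0, 0.0, 0.0]} 
{"linear":[0.0, 0.0, 0.85],"twist":[0.0, 0.0, 0.0]} 
{"linear":[-0.43, 0.03, 0.0],"twist":[0.0, 0.0, 0.0]} 
{"linear":[-0.24, 0.05, 0.0],"twist":[0.0, 0.0, 0.0]} 
{"linear":[-0.24, 0.02, 0.0],"twist":[0.0, 0.0, 0.0]} 
{"linear":[-0.24, -0.02, 0.0],"twist":[0.0, 0.0, 0.0]} 
{"linear":[-0.24, -0.05, 0.0],"twist":[0.0, 0.0, 0.0]}
```

View pics/s6.png

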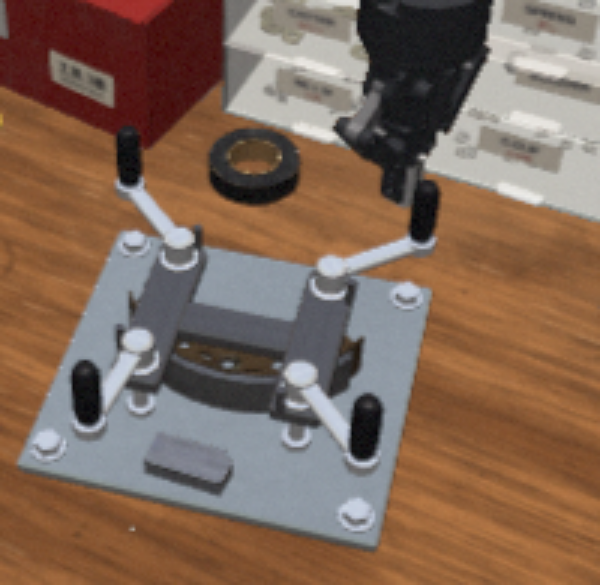

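>>> step_arm(
  series=[
    {"linear":[-0.75,-0.04,0],"twist":[-0.02,0,0]},
    {"linear":[0,0,-0.85],"twist":[0,0,0]},
    {"linear":[0,0,-0.85],"twist":[0,0,0]},
    {"linear":[0.13,0.9,0],"twist":[0,0,0]},
    {"linear":[0.13,0.9,0],"twist":[0,0,0]},
    {"linear":[0.13,0.9,0],"twist":[0,0,0]},
    {"linear":[0.13,0.9,0],"twist":[0,0,0]},
    {"linear":[0.13,0.9,0],"twist":[0,0,0]},
    {"linear":[0.13,0.9,0],"twist":[0,0,0]},
    {"linear":[0.13,0.9,0],"twist":[0,0,0]},
  ],
)

```text
time: 9.18
eef_pos: [0.4466, -0.0015, 0.1623]
eef_rot: [3.14, -0.003, -1.824]
contact_force: [-0.8, 0.6, -0.0]
finger_gap: -0.0
```

Run:
```python
from h import *
import cv2
psi=-1.823
r=tcp('d',.0,psi,.014);print(r,manip.state()["joint_positions"].round(2))
s=manip.snapshot("scene")[...,::-1][130:325,240:440];cv2.imwrite("pics/s7.png",cv2.resize(s,None,fx=3,fy=3))
plan([(*r,.16,psi,1),(*r,.092,psi,2)]+[(*tcp('d',t,psi),.092,psi,1) for t in(.05,.2,.35,.5,.65)])
```

```text
[ 0.44743211 -0.00270716] [ 0.36  0.15 -0.51  0.   -0.91 -0.62]
t 9.22 pos [ 0.4416 -0.0021  0.1618] rot [ 3.136 -0.004 -1.825]
--
{"linear":[-0.02, -0.14, 0.04],"twist":[0.03, -0.02, -0.01]} 
{"linear":[0.0, 0.0, 0.85],"twist":[0.0, 0.0, 0.0]} 
{"linear":[0.0, 0.0, 0.85],"twist":[0.0, 0.0, 0.0]} 
{"linear":[-0.43, 0.03, 0.0],"twist":[0.0, 0.0, 0.0]} 
{"linear":[-0.24, 0.05, 0.0],"twist":[0.0, 0.0, 0.0]} 
{"linear":[-0.24, 0.02, 0.0],"twist":[0.0, 0.0, 0.0]} 
{"linear":[-0.24, -0.02, 0.0],"twist":[0.0, 0.0, 0.0]} 
{"linear":[-0.24, -0.05, 0.0],"twist":[0.0, 0.0, 0.0]}
```

View pics/s7.png

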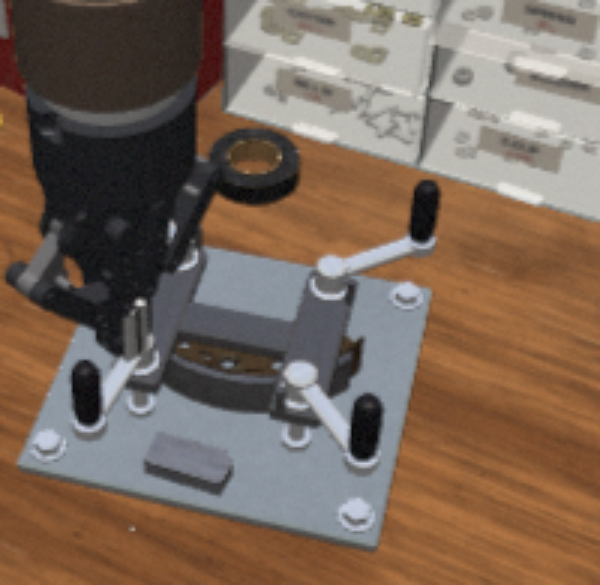

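>>> step_arm(
  series=[
    {"linear":[0,-0.04,0.85],"twist":[0,0,0]},
    {"linear":[0,0,0.85],"twist":[0,0,0]},
    {"linear":[-0.43,0.03,0],"twist":[0,0,0]},
    {"linear":[-0.26,0.05,0],"twist":[0,0,0]},
    {"linear":[-0.25,0.02,0],"twist":[0,0,0]},
    {"linear":[-0.25,-0.02,0],"twist":[0,0,0]},
    {"linear":[-0.24,-0.05,0],"twist":[0,0,0]},
    {"linear":[0,0,0],"twist":[0,0,0]},
  ],
)

```text
time: 10.22
eef_pos: [0.4622, 0.0548, 0.0943]
eef_rot: [3.139, -0.003, -1.823]
contact_force: [-2.7, -1.2, -0.6]
finger_gap: 0.002
```

Run:
```python
from h import *
import cv2
psi=-1.823;ps2=-2.47
print(tcp('d',.65,psi),manip.state()["contact_force"])
OFF.update(a=.0225)
q=tcp('d',.55,psi,.02);r=tcp('a',.62,ps2,.016);print(r,grip('a',.62))
plan([(*q,.092,psi,1),(*q,.16,psi,2),(*r,.16,ps2,7)])
s=manip.snapshot("scene")[...,::-1][130:325,240:440];cv2.imwrite("pics/s8.png",cv2.resize(s,None,fx=3,fy=3))
```

```text
[0.46026362 0.05129614] [-2.7010624  -1.15392484 -0.6118195 ]
[0.61843071 0.14387265] [0.6423867  0.11373363]
t 10.22 pos [0.4622 0.0548 0.0943] rot [ 3.139e+00 -3.000e-03 -1.823e+00]
--
{"linear":[0.75, 0.06, 0.06],"twist":[0.01, -0.02, 0.0]} 
{"linear":[0.0, 0.0, -0.85],"twist":[0.0, 0.0, 0.0]} 
{"linear":[0.0, 0.0, -0.85],"twist":[0.0, 0.0, 0.0]} 
{"linear":[-0.56, -0.47, 0.0],"twist":[0.0, 0.0, 0.53]} 
{"linear":[-0.6, -0.42, 0.0],"twist":[0.0, 0.0, 0.53]} 
{"linear":[-0.63, -0.36, 0.0],"twist":[0.0, 0.0, 0.53]} 
{"linear":[-0.66, -0.3, 0.0],"twist":[0.0, 0.0, 0.53]} 
{"linear":[-0.69, -0.24, 0.0],"twist":[0.0, 0.0, 0.53]} 
{"linear":[-0.71, -0.17, 0.0],"twist":[0.0, 0.0, 0.53]} 
{"linear":[-0.72, -0.11, 0.0],"twist":[0.0, 0.0, 0.53]}
```

View pics/s8.png

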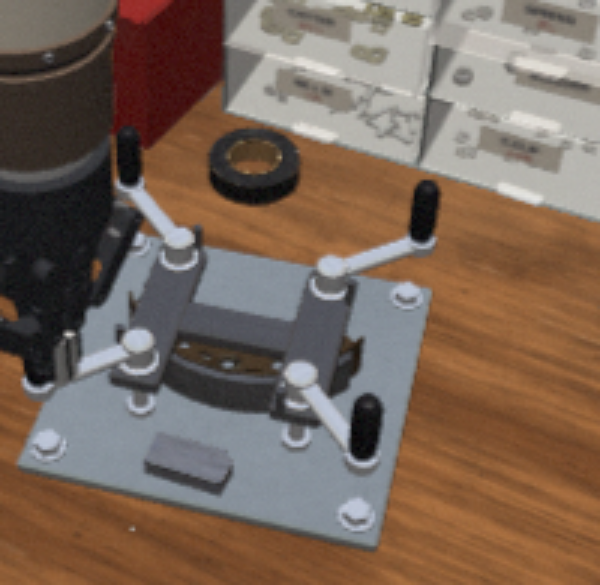

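>>> step_arm(
  series=[
    {"linear":[0.75,0.06,0],"twist":[0,-0.02,0]},
    {"linear":[0,0,-0.85],"twist":[0,0,0]},
    {"linear":[0,0,-0.85],"twist":[0,0,0]},
    {"linear":[-0.56,-0.47,0],"twist":[0,0,0.53]},
    {"linear":[-0.6,-0.42,0],"twist":[0,0,0.53]},
    {"linear":[-0.63,-0.36,0],"twist":[0,0,0.53]},
    {"linear":[-0.66,-0.3,0],"twist":[0,0,0.53]},
    {"linear":[-0.69,-0.24,0],"twist":[0,0,0.53]},
    {"linear":[-0.71,-0.17,0],"twist":[0,0,0.53]},
    {"linear":[-0.72,-0.11,0],"twist":[0,0,0.53]},
  ],
)

```text
time: 11.52
eef_pos: [0.6221, 0.1451, 0.1636]
eef_rot: [3.141, 0.006, -2.474]
contact_force: [0.3, 0.5, 0.1]
finger_gap: -0.001
```

>>> step_arm(
  series=[
    {"linear":[0,0,0],"twist":[0,0,0]},
  ],
)

```text
time: 11.65
eef_pos: [0.6223, 0.1455, 0.1627]
eef_rot: [3.141, 0.005, -2.47]
contact_force: [-0.8, -0.1, -0.4]
finger_gap: 0.001
```

Run:
```python
from h import *
import cv2
ps2=-2.47
r=tcp('a',.62,ps2,.016);print(r,grip('a',.62))
plan([(*r,.16,ps2,1),(*r,.092,ps2,2)]+[(*tcp('a',t,ps2),.092,ps2,1) for t in(.65,.8,.95,1.1,1.25,1.34)])
s=manip.snapshot("scene")[...,::-1][130:325,240:440];cv2.imwrite("pics/s9.png",cv2.resize(s,None,fx=3,fy=3))
```

```text
[0.61811959 0.14426406] [0.6423867  0.11373363]
t 11.65 pos [0.6223 0.1455 0.1627] rot [ 3.141  0.005 -2.47 ]
--
{"linear":[0.1, 0.04, 0.07],"twist":[0.0, 0.03, 0.0]} 
{"linear":[0.0, 0.0, 0.85],"twist":[0.0, 0.0, 0.0]} 
{"linear":[0.0, 0.0, 0.85],"twist":[0.0, 0.0, 0.0]} 
{"linear":[-0.02, -0.45, 0.0],"twist":[0.0, 0.0, 0.0]} 
{"linear":[-0.07, -0.23, 0.0],"twist":[0.0, 0.0, 0.0]} 
{"linear":[-0.03, -0.24, 0.0],"twist":[0.0, 0.0, 0.0]} 
{"linear":[0.01, -0.24, 0.0],"twist":[0.0, 0.0, 0.0]} 
{"linear":[0.04, -0.24, 0.0],"twist":[0.0, 0.0, 0.0]} 
{"linear":[0.04, -0.14, 0.0],"twist":[0.0, 0.0, 0.0]}
```

View pics/s9.png

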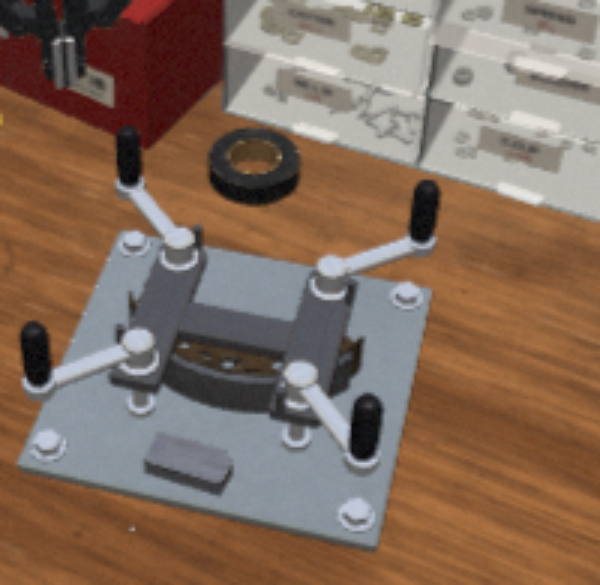

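>>> step_arm(
  series=[
    {"linear":[0.08,0.04,0.9],"twist":[0,0.03,0]},
    {"linear":[0,0,0.85],"twist":[0,0,0]},
    {"linear":[-0.02,-0.45,0],"twist":[0,0,0]},
    {"linear":[-0.07,-0.23,0],"twist":[0,0,0]},
    {"linear":[-0.03,-0.24,0],"twist":[0,0,0]},
    {"linear":[0.01,-0.24,0],"twist":[0,0,0]},
    {"linear":[0.04,-0.24,0],"twist":[0,0,0]},
    {"linear":[0.04,-0.12,0],"twist":[0,0,0]},
    {"linear":[0,0,0],"twist":[0,0,0]},
  ],
)

```text
time: 12.82
eef_pos: [0.6566, 0.0971, 0.0934]
eef_rot: [3.141, 0.001, -2.471]
contact_force: [0.4, 5.2, -0.9]
finger_gap: -0.002
```

Run:
```python
from h import *
import cv2
for l,p in dict(b=(427,186),d=(34,328),a=(127,132)).items(): print(l,meas(l,'scene',(240+p[0]/3-.3,130+p[1]/3-.3)))
ps2=-2.47
print(tcp('a',1.31,ps2),manip.state()["contact_force"])
plan([(*tcp('a',1.35,ps2),.092,ps2,1)])
s=manip.snapshot("scene")[...,::-1][130:325,240:440];cv2.imwrite("pics/s10.png",cv2.resize(s,None,fx=3,fy=3))
```

```text
b (np.float64(0.741), 0.0635)
d (np.float64(0.679), 0.0643)
a (np.float64(0.605), 0.0631)
[0.65652959 0.0982227 ] [ 0.43388179  5.21541745 -0.88056663]
t 12.82 pos [0.6566 0.0971 0.0934] rot [ 3.141e+00  1.000e-03 -2.471e+00]
--
{"linear":[0.01, -0.04, 0.04],"twist":[0.01, 0.01, -0.01]}
```

View pics/s10.png

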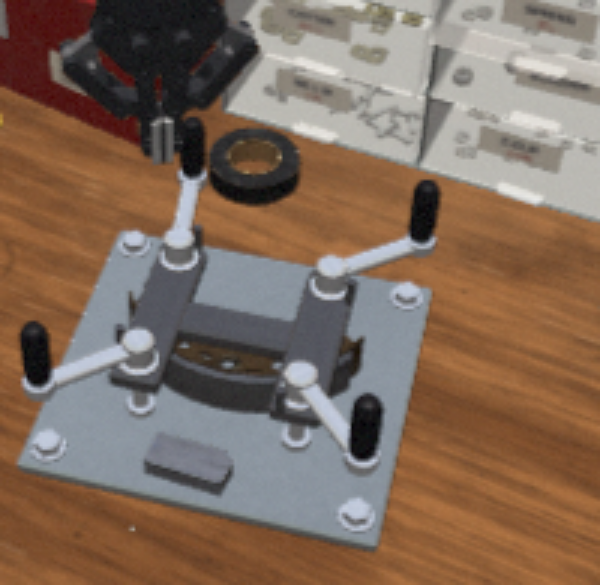

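>>> step_arm(
  series=[
    {"linear":[0.02,-0.1,0],"twist":[0,0,0]},
    {"linear":[0,0,0],"twist":[0,0,0]},
  ],
)

```text
time: 13.12
eef_pos: [0.6569, 0.0966, 0.0934]
eef_rot: [3.137, 0.002, -2.47]
contact_force: [-5.2, 16.1, 2.6]
finger_gap: -0.003
```

Run:
```python
from h import *
import cv2
print(meas('a','scene',(240+193/3-.3,130+122/3-.3)),manip.state()["contact_force"])
```

```text
(np.float64(1.314), 0.0639) [-5.23250504 16.09554013  2.58457011]
```

Run:
```python
from h import *
ps2=-2.47
p=manip.state()["eef_pos"];q=tcp('a',1.31,ps2,.02);r=tcp('c',.62,ps2,.016);print(r,grip('c',.64))
plan([(*q,.093,ps2,1),(*q,.16,ps2,2),(*r,.16,ps2,7)])
```

```text
[ 0.53548041 -0.14806406] [ 0.51009292 -0.11687432]
t 13.12 pos [0.6569 0.0966 0.0934] rot [ 3.137e+00  2.000e-03 -2.470e+00]
--
{"linear":[-0.02, 0.54, 0.01],"twist":[0.03, 0.01, 0.0]} 
{"linear":[0.0, 0.0, -0.84],"twist":[0.0, 0.0, 0.0]} 
{"linear":[0.0, 0.0, -0.84],"twist":[0.0, 0.0, 0.0]} 
{"linear":[0.89, -0.49, 0.0],"twist":[0.0, 0.0, 0.0]} 
{"linear":[0.89, -0.49, 0.0],"twist":[0.0, 0.0, 0.0]} 
{"linear":[0.89, -0.49, 0.0],"twist":[0.0, 0.0, 0.0]} 
{"linear":[0.89, -0.49, 0.0],"twist":[0.0, 0.0, 0.0]} 
{"linear":[0.89, -0.49, 0.0],"twist":[0.0, 0.0, 0.0]} 
{"linear":[0.89, -0.49, 0.0],"twist":[0.0, 0.0, 0.0]} 
{"linear":[0.89, -0.49, 0.0],"twist":[0.0, 0.0, 0.0]}
```

>>> step_arm(
  series=[
    {"linear":[-0.02,0.6,0],"twist":[0.03,0,0]},
    {"linear":[0,0,-0.84],"twist":[0,0,0]},
    {"linear":[0,0,-0.84],"twist":[0,0,0]},
    {"linear":[0.89,-0.49,0],"twist":[0,0,0]},
    {"linear":[0.89,-0.49,0],"twist":[0,0,0]},
    {"linear":[0.89,-0.49,0],"twist":[0,0,0]},
    {"linear":[0.89,-0.49,0],"twist":[0,0,0]},
    {"linear":[0.89,-0.49,0],"twist":[0,0,0]},
    {"linear":[0.89,-0.49,0],"twist":[0,0,0]},
    {"linear":[0.89,-0.49,0],"twist":[0,0,0]},
  ],
)

```text
time: 14.38
eef_pos: [0.5324, -0.1527, 0.1624]
eef_rot: [-3.135, -0.003, -2.471]
contact_force: [-0.2, -0.3, -0.4]
finger_gap: -0.001
```

>>> step_arm(
  series=[
    {"linear":[0,0,0],"twist":[0,0,0]},
  ],
)

```text
time: 14.5
eef_pos: [0.5317, -0.1533, 0.1621]
eef_rot: [-3.136, -0.004, -2.475]
contact_force: [0.1, -0.1, 0.3]
finger_gap: -0.0
```

Run:
```python
from h import *
ps2=-2.47
r=tcp('c',.62,ps2,.016)
plan([(*r,.16,ps2,1),(*r,.092,ps2,2)]+[(*tcp('c',t,ps2),.092,ps2,1) for t in(.65,.8,.95,1.1,1.25,1.36)])
import cv2
s=manip.snapshot("scene")[...,::-1][130:325,240:440];cv2.imwrite("pics/s11.png",cv2.resize(s,None,fx=3,fy=3))
```

```text
t 14.5 pos [ 0.5317 -0.1533  0.1621] rot [-3.136 -0.004 -2.475]
--
{"linear":[-0.16, 0.04, 0.05],"twist":[-0.03, -0.02, -0.03]} 
{"linear":[0.0, 0.0, 0.85],"twist":[0.0, 0.0, 0.0]} 
{"linear":[0.0, 0.0, 0.85],"twist":[0.0, 0.0, 0.0]} 
{"linear":[0.02, 0.45, 0.0],"twist":[0.0, 0.0, 0.0]} 
{"linear":[0.07, 0.23, 0.0],"twist":[0.0, 0.0, 0.0]} 
{"linear":[0.03, 0.24, 0.0],"twist":[0.0, 0.0, 0.0]} 
{"linear":[-0.01, 0.24, 0.0],"twist":[0.0, 0.0, 0.0]} 
{"linear":[-0.04, 0.24, 0.0],"twist":[0.0, 0.0, 0.0]} 
{"linear":[-0.05, 0.17, 0.0],"twist":[0.0, 0.0, 0.0]}
```

View pics/s11.png

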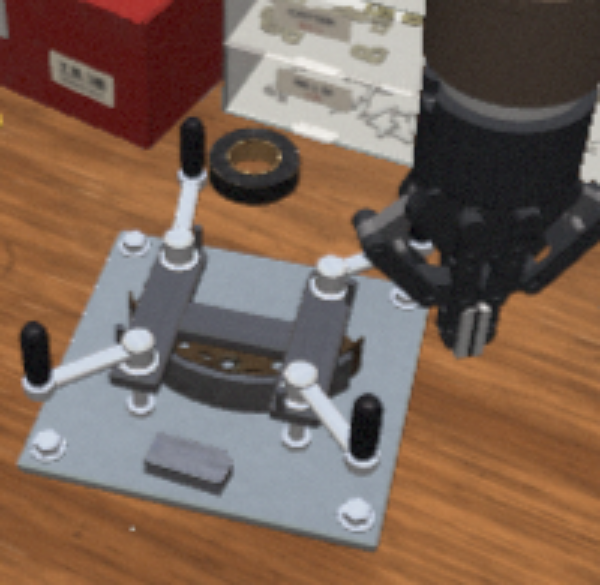

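>>> step_arm(
  series=[
    {"linear":[-0.16,0.02,0.85],"twist":[-0.03,-0.02,-0.03]},
    {"linear":[0,0,0.88],"twist":[0,0,0]},
    {"linear":[0.02,0.45,0],"twist":[0,0,0]},
    {"linear":[0.07,0.23,0],"twist":[0,0,0]},
    {"linear":[0.03,0.24,0],"twist":[0,0,0]},
    {"linear":[-0.01,0.24,0],"twist":[0,0,0]},
    {"linear":[-0.04,0.24,0],"twist":[0,0,0]},
    {"linear":[-0.05,0.17,0],"twist":[0,0,0]},
    {"linear":[0,0.04,0],"twist":[0,0,0]},
    {"linear":[0,0,0],"twist":[0,0,0]},
  ],
)

```text
time: 15.8
eef_pos: [0.4976, -0.0997, 0.0936]
eef_rot: [-3.136, -0.001, -2.463]
contact_force: [5.2, -23.0, -7.2]
finger_gap: -0.005
```

Run:
```python
from h import *
import cv2
ps2=-2.47
print(tcp('c',1.31,ps2),manip.state()["contact_force"])
s=manip.snapshot("scene")[...,::-1][130:325,240:440];cv2.imwrite("pics/s12.png",cv2.resize(s,None,fx=3,fy=3))
q=tcp('c',1.31,ps2,.02);r=tcp('b',.62,ps2,.016);print(r,grip('b',.65))
plan([(*q,.093,ps2,1),(*q,.16,ps2,2),(*r,.16,ps2,6)])
```

```text
[ 0.49707041 -0.1020227 ] [  5.15398191 -22.98160939  -7.16878901]
[ 0.71725824 -0.0502144 ] [ 0.68847038 -0.07397926]
t 15.85 pos [ 0.4976 -0.0997  0.0936] rot [-3.136e+00 -1.000e-03 -2.464e+00]
--
{"linear":[0.05, -0.54, 0.02],"twist":[-0.03, 0.0, 0.04]} 
{"linear":[0.0, 0.0, -0.84],"twist":[0.0, 0.0, 0.0]} 
{"linear":[0.0, 0.0, -0.84],"twist":[0.0, 0.0, 0.0]} 
{"linear":[-0.85, -0.32, 0.0],"twist":[0.0, 0.0, 0.0]} 
{"linear":[-0.85, -0.32, 0.0],"twist":[0.0, 0.0, 0.0]} 
{"linear":[-0.85, -0.32, 0.0],"twist":[0.0, 0.0, 0.0]} 
{"linear":[-0.85, -0.32, 0.0],"twist":[0.0, 0.0, 0.0]} 
{"linear":[-0.85, -0.32, 0.0],"twist":[0.0, 0.0, 0.0]} 
{"linear":[-0.85, -0.32, 0.0],"twist":[0.0, 0.0, 0.0]}
```

View pics/s12.png

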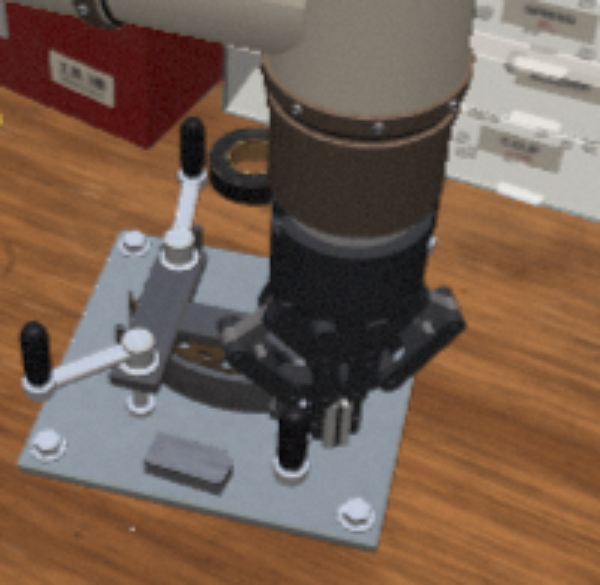

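>>> step_arm(
  series=[
    {"linear":[0.05,-0.6,0],"twist":[-0.03,0,0.04]},
    {"linear":[0,0,-0.84],"twist":[0,0,0]},
    {"linear":[0,0,-0.84],"twist":[0,0,0]},
    {"linear":[-0.85,-0.32,0],"twist":[0,0,0]},
    {"linear":[-0.85,-0.32,0],"twist":[0,0,0]},
    {"linear":[-0.85,-0.32,0],"twist":[0,0,0]},
    {"linear":[-0.85,-0.32,0],"twist":[0,0,0]},
    {"linear":[-0.85,-0.32,0],"twist":[0,0,0]},
    {"linear":[-0.85,-0.32,0],"twist":[0,0,0]},
    {"linear":[0,0,0],"twist":[0,0,0]},
  ],
)

```text
time: 17.1
eef_pos: [0.7188, -0.0484, 0.1588]
eef_rot: [3.135, 0.001, -2.471]
contact_force: [-0.4, -1.7, 0.6]
finger_gap: -0.003
```

Run:
```python
from h import *
import cv2
ps2=-2.47
s=manip.snapshot("scene")[...,::-1][130:325,240:440];cv2.imwrite("pics/s13.png",cv2.resize(s,None,fx=3,fy=3))
r=tcp('b',.62,ps2,.016)
plan([(*r,.16,ps2,1),(*r,.092,ps2,2)]+[(*tcp('b',t,ps2),.092,ps2,1) for t in(.65,.8,.95,1.1,1.25,1.36)])
```

```text
t 17.15 pos [ 0.7176 -0.049   0.1588] rot [ 3.135  0.    -2.472]
--
{"linear":[0.03, -0.02, -0.03],"twist":[0.04, 0.0, -0.01]} 
{"linear":[0.0, 0.0, 0.85],"twist":[0.0, 0.0, 0.0]} 
{"linear":[0.0, 0.0, 0.85],"twist":[0.0, 0.0, 0.0]} 
{"linear":[0.45, -0.02, 0.0],"twist":[0.0, 0.0, 0.0]} 
{"linear":[0.23, -0.07, 0.0],"twist":[0.0, 0.0, 0.0]} 
{"linear":[0.24, -0.03, 0.0],"twist":[0.0, 0.0, 0.0]} 
{"linear":[0.24, 0.01, 0.0],"twist":[0.0, 0.0, 0.0]} 
{"linear":[0.24, 0.04, 0.0],"twist":[0.0, 0.0, 0.0]} 
{"linear":[0.17, 0.05, 0.0],"twist":[0.0, 0.0, 0.0]}
```

View pics/s13.png

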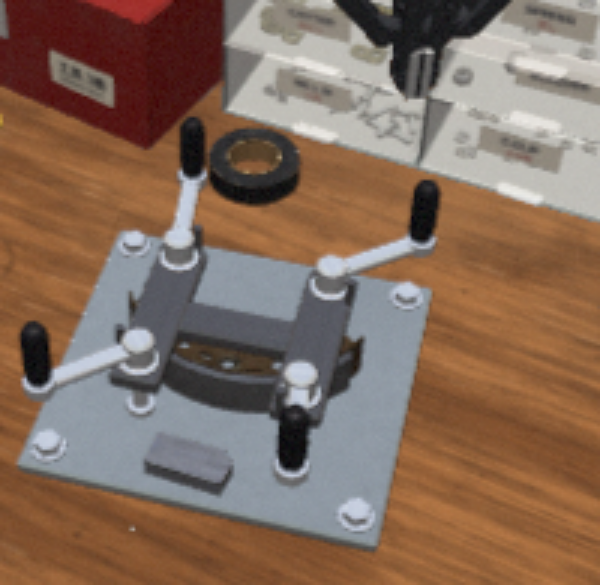

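>>> step_arm(
  series=[
    {"linear":[0,0,0.82],"twist":[0.04,0,0]},
    {"linear":[0,0,0.85],"twist":[0,0,0]},
    {"linear":[0.45,-0.02,0],"twist":[0,0,0]},
    {"linear":[0.23,-0.07,0],"twist":[0,0,0]},
    {"linear":[0.24,-0.03,0],"twist":[0,0,0]},
    {"linear":[0.24,0.01,0],"twist":[0,0,0]},
    {"linear":[0.24,0.04,0],"twist":[0,0,0]},
    {"linear":[0.17,0.05,0],"twist":[0,0,0]},
    {"linear":[0,0,0],"twist":[0,0,0]},
  ],
)

```text
time: 18.27
eef_pos: [0.6739, -0.0888, 0.0929]
eef_rot: [-3.133, 0.012, -2.472]
contact_force: [12.6, 3.6, -5.6]
finger_gap: -0.006
```

Run:
```python
from h import *
import cv2
ps2=-2.47
print("c",meas('c','scene',(240+293/3-.3,130+410/3-.3)))
print(tcp('b',1.31,ps2),manip.state()["contact_force"])
s=manip.snapshot("scene")[...,::-1][130:325,240:440];cv2.imwrite("pics/s14.png",cv2.resize(s,None,fx=3,fy=3))
q=tcp('b',1.31,ps2,.02);r=tcp('d',.62,ps2,.016);print(r,grip('d',.65))
plan([(*q,.093,ps2,1),(*q,.16,ps2,2),(*r,.16,ps2,7)])
```

```text
c (np.float64(1.325), 0.0639)
[ 0.67121687 -0.0886244 ] [12.57618474  3.589583   -5.59181365]
[0.43634176 0.0464144 ] [0.46512962 0.07017926]
t 18.32 pos [ 0.6739 -0.0888  0.0929] rot [-3.133  0.011 -2.472]
--
{"linear":[-0.45, 0.05, 0.0],"twist":[-0.05, 0.06, -0.01]} 
{"linear":[0.0, 0.0, -0.84],"twist":[0.0, 0.0, 0.0]} 
{"linear":[0.0, 0.0, -0.84],"twist":[0.0, 0.0, 0.0]} 
{"linear":[0.43, 0.9, 0.0],"twist":[0.0, 0.0, 0.0]} 
{"linear":[0.43, 0.9, 0.0],"twist":[0.0, 0.0, 0.0]} 
{"linear":[0.43, 0.9, 0.0],"twist":[0.0, 0.0, 0.0]} 
{"linear":[0.43, 0.9, 0.0],"twist":[0.0, 0.0, 0.0]} 
{"linear":[0.43, 0.9, 0.0],"twist":[0.0, 0.0, 0.0]} 
{"linear":[0.43, 0.9, 0.0],"twist":[0.0, 0.0, 0.0]} 
{"linear":[0.43, 0.9, 0.0],"twist":[0.0, 0.0, 0.0]}
```

View pics/s14.png

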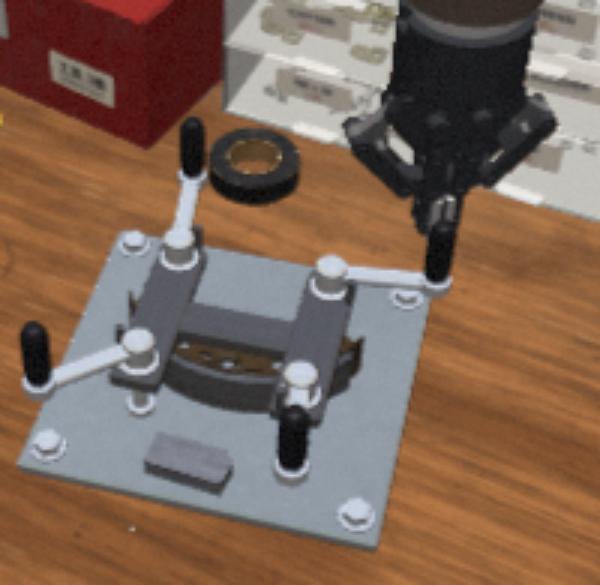

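Run:
```python
from h import *
for p in ((438,226),(438,223),(440,229)): print("b",meas('b','scene',(240+p[0]/3-.3,130+p[1]/3-.3)))
```

```text
b (np.float64(1.328), 0.061)
b (np.float64(1.285), 0.0609)
b (np.float64(1.367), 0.0623)
```

>>> step_arm(
  series=[
    {"linear":[0.1,0,0],"twist":[0,0,0]},
    {"linear":[0,0,0],"twist":[0,0,0]},
  ],
)

```text
time: 18.58
eef_pos: [0.6738, -0.089, 0.093]
eef_rot: [-3.131, 0.019, -2.471]
contact_force: [17.7, 8.4, -10.4]
finger_gap: 0.001
```

b is on its stop (force up, no motion). Now to d.

>>> step_arm(
  series=[
    {"linear":[-0.6,0.05,0],"twist":[-0.05,0.06,0]},
    {"linear":[0,0,-0.84],"twist":[0,0,0]},
    {"linear":[0,0,-0.84],"twist":[0,0,0]},
    {"linear":[0.43,0.9,0],"twist":[0,0,0]},
    {"linear":[0.43,0.9,0],"twist":[0,0,0]},
    {"linear":[0.43,0.9,0],"twist":[0,0,0]},
    {"linear":[0.43,0.9,0],"twist":[0,0,0]},
    {"linear":[0.43,0.9,0],"twist":[0,0,0]},
    {"linear":[0.43,0.9,0],"twist":[0,0,0]},
    {"linear":[0.43,0.9,0],"twist":[0,0,0]},
  ],
)

```text
time: 19.82
eef_pos: [0.4311, 0.0469, 0.1625]
eef_rot: [3.133, -0.013, -2.474]
contact_force: [-0.3, 1.0, -0.1]
finger_gap: 0.001
```

>>> step_arm(
  series=[
    {"linear":[0,0,0],"twist":[0,0,0]},
  ],
)

```text
time: 19.95
eef_pos: [0.4302, 0.047, 0.1628]
eef_rot: [3.132, -0.013, -2.471]
contact_force: [0.6, -0.5, 0.4]
finger_gap: 0.001
```

Run:
```python
from h import *
import cv2
ps2=-2.47
s=manip.snapshot("scene")[...,::-1][130:325,240:440];cv2.imwrite("pics/s15.png",cv2.resize(s,None,fx=3,fy=3))
r=tcp('d',.62,ps2,.016);print(manip.state()["joint_positions"].round(2))
plan([(*r,.16,ps2,1),(*r,.092,ps2,2)]+[(*tcp('d',t,ps2),.092,ps2,1) for t in(.65,.8,.95,1.1,1.25,1.37)])
```

```text
[ 0.48  0.14 -0.53 -0.01 -0.92 -1.38]
t 20.0 pos [0.4319 0.0471 0.1629] rot [ 3.133 -0.011 -2.471]
--
{"linear":[-0.08, -0.08, 0.07],"twist":[0.05, -0.07, -0.01]} 
{"linear":[0.0, 0.0, 0.85],"twist":[0.0, 0.0, 0.0]} 
{"linear":[0.0, 0.0, 0.85],"twist":[0.0, 0.0, 0.0]} 
{"linear":[-0.45, 0.02, 0.0],"twist":[0.0, 0.0, 0.0]} 
{"linear":[-0.23, 0.07, 0.0],"twist":[0.0, 0.0, 0.0]} 
{"linear":[-0.24, 0.03, 0.0],"twist":[0.0, 0.0, 0.0]} 
{"linear":[-0.24, -0.01, 0.0],"twist":[0.0, 0.0, 0.0]} 
{"linear":[-0.24, -0.04, 0.0],"twist":[0.0, 0.0, 0.0]} 
{"linear":[-0.19, -0.06, 0.0],"twist":[0.0, 0.0, 0.0]}
```

View pics/s15.png

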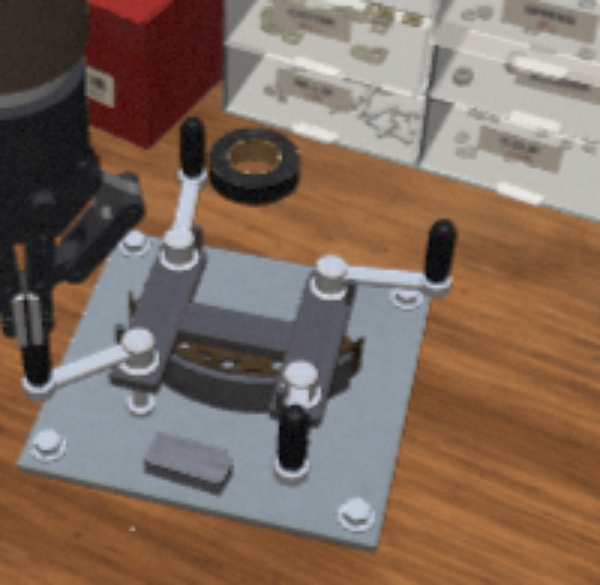

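>>> step_arm(
  series=[
    {"linear":[-0.06,-0.08,0.88],"twist":[0.05,-0.07,0]},
    {"linear":[0,0,0.88],"twist":[0,0,0]},
    {"linear":[-0.45,0.02,0],"twist":[0,0,0]},
    {"linear":[-0.23,0.07,0],"twist":[0,0,0]},
    {"linear":[-0.24,0.03,0],"twist":[0,0,0]},
    {"linear":[-0.24,-0.01,0],"twist":[0,0,0]},
    {"linear":[-0.24,-0.04,0],"twist":[0,0,0]},
    {"linear":[-0.19,-0.06,0],"twist":[0,0,0]},
    {"linear":[0,0,0],"twist":[0,0,0]},
  ],
)

```text
time: 21.12
eef_pos: [0.4838, 0.0859, 0.0914]
eef_rot: [3.139, -0.005, -2.474]
contact_force: [-7.0, -1.0, 0.5]
finger_gap: 0.002
```

Run:
```python
from h import *
print(tcp('d',1.31,-2.47),manip.state()["contact_force"])
```

```text
[0.48238313 0.0848244 ] [-6.95317    -0.95960547  0.51347822]
```

>>> step_arm(
  series=[
    {"linear":[-0.1,0,0],"twist":[0,0,0]},
    {"linear":[0,0,0],"twist":[0,0,0]},
  ],
)

```text
time: 21.38
eef_pos: [0.4839, 0.0861, 0.0914]
eef_rot: [3.138, -0.013, -2.474]
contact_force: [-12.6, -6.0, 7.4]
finger_gap: -0.0
```

On its stop too. Retreat, rise and check.

>>> step_arm(
  series=[
    {"linear":[0.7,0,0],"twist":[0,0,0]},
    {"linear":[0,0,-0.9],"twist":[0,0,0]},
    {"linear":[0,0,-0.9],"twist":[0,0,0]},
    {"linear":[0.3,0.3,-0.9],"twist":[0,0,0]},
    {"linear":[0,-0.9,-0.6],"twist":[0,0,0]},
    {"linear":[0,-0.9,0],"twist":[0,0,0]},
    {"linear":[0,-0.9,0],"twist":[0,0,0]},
    {"linear":[0,-0.9,0],"twist":[0,0,0]},
    {"linear":[0,0,0],"twist":[0,0,0]},
  ],
)

```text
time: 22.5
eef_pos: [0.542, -0.0407, 0.2247]
eef_rot: [-3.14, 0.004, -2.476]
contact_force: [0.3, 0.9, -0.4]
finger_gap: -0.004
```

Run:
```python
from h import *
import cv2
print(manip.state()["eef_pos"],manip.state()["contact_force"])
s=manip.snapshot("scene")[...,::-1];cv2.imwrite("pics/s16.png",cv2.resize(s[130:325,240:440],None,fx=3,fy=3));cv2.imwrite("pics/s16f.png",s)
cv2.imwrite("pics/t16.png",manip.snapshot("top")[...,::-1])
```

```text
[ 0.54203441 -0.04067565  0.2246898 ] [ 0.33297497  0.86858365 -0.36120089]
```

View pics/s16.png

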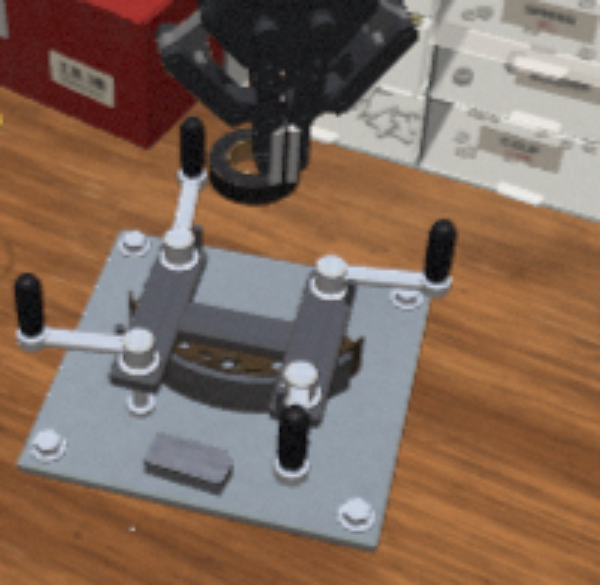

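View pics/s16f.png

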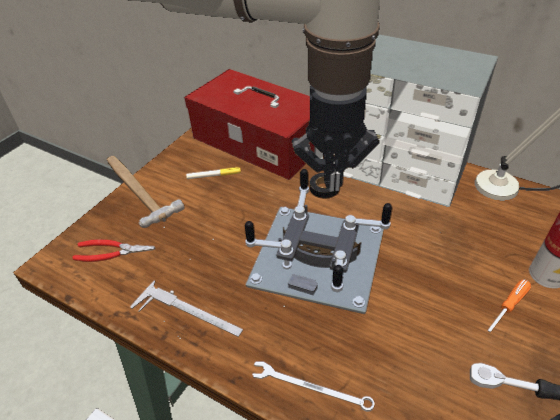

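Run:
```python
from h import *
for l,p in dict(a=(193,123),b=(441,226),c=(293,411),d=(27,279)).items(): print(l,meas(l,'scene',(240+p[0]/3-.3,130+p[1]/3-.3)))
print(manip.state()["time"],abs(manip.state()["qvel"]).max()); manip.hand_in()
```

```text
a (np.float64(1.317), 0.0629)
b (np.float64(1.323), 0.0628)
c (np.float64(1.324), 0.0645)
d (np.float64(1.302), 0.0644)
22.6 0.02215542424313708
the job is handed in; nothing more can be done
```

All four clamp levers are fully home, tightened crosswise in two passes, and I handed the job in at 22.6 s of the 72 s allowed. I pushed the grips with shut fingers.

- **First pass:** I went a, c, b, d. The camera readings afterwards were a 0.61, c 0.67, b 0.74 and d 0.68 rad, all inside the 0.35–1.0 rad band.
- **Second pass:** I went a, c, b, d again. At each stop the finger force rose to about 16–24 N and the tool stopped moving forward.
- **Last check:** From the scene camera I read a 1.32, b 1.32, c 1.32 and d 1.30 rad, against a limit of 1.2 and a stop at 1.31. The tool was clear of the press at z = 0.225 m, with a force reading under 1 N, which is just sensor noise.

The largest disagreement was about 3 mm between the two cameras on the press position. The readings slightly over 1.31 rad are within that error. No check failed. I saved a last overhead picture but did not measure from it.

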